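# Clamp a laser-cut sheet for measuring

### The job

Clamp the laser-cut steel sheet to the granite measuring table: push the swing clamp's arm round until its foot stands over the middle of the solid bridge between the sheet's two large round holes, then push the clamp's ball-ended lever clockwise (seen from above) as far as it goes, so that the foot presses the sheet down. Only push, pick nothing up, and leave the sheet and the other things where they lie.

Things in the scene. Friction and masses are not known exactly. Their poses are not given: they have to be found in the camera images.
- pillar (a point): Point on the table surface on the vertical axis of the swing clamp, about which its arm and its lever turn. The clamp is bolted down: dark steel base plate 66 x 56 x 10 mm, short pillar and upright 14 mm stud; the arm is low, the lever above it on the same axis. Its highest part is 60 mm above the table.
- foot_tip (a point): Centre of the underside of the clamp's foot, a black rubber disc of 16 mm diameter on a 9 mm steel stem under the arm's outer end, 125 mm from the clamp's axis. Lever open: 7 mm above the table (3 mm above the sheet). Turning the lever lowers arm, foot and lever together by 2.4 mm per rad. The foot is sprung up and down; lever home, it presses the sheet with about 7 N.
- swing_arm (a joint): Angle of the clamp's arm about the vertical axis, rad; grows counter-clockwise seen from above, -2.3 to 1.3. The arm starts swung clear of the sheet, clockwise of it, and must be pushed counter-clockwise. It turns stiffly (0.45 N m: about 4.5 N at 100 mm from the axis) and stays where it is left.
- clamp_lever (a joint): Angle of the clamp's lever about the same vertical axis, rad; 0 fully open, grows clockwise seen from above, 2.1 fully home at its stop. Starts between 0 and 0.35. It turns stiffly (0.22 N m: about 4.5 N at 50 mm from the axis), stays where it is left and does not turn the arm.
- lever_ball (a point): Centre of the black ball grip (19 mm diameter) at the end of the clamp's lever, 65 mm from the clamp's axis and 50 mm above the table while open. The lever is a level 9.6 mm steel bar at the ball's height, running straight from a 28 mm wide hub on the axis to the ball.
- foot: The clamp's foot (see foot_tip), for the force with which it presses; origin at the centre of its underside.
- sheet: Laser-cut steel sheet, 260 x 200 x 4 mm, 1.4 kg, loose on the table. Its origin is off the sheet, at table height: x runs square to the long edges, the nearer one at x 55 mm, the other at 255 mm; y runs along them, 130 mm to either side. The two large holes (60 mm diameter) are centred at x 125 mm, y +52.5 and -52.5 mm; the other cut-outs are 26 mm or less.
- bridge (a point): Middle of the solid bridge, 45 mm wide, between the two large holes, on the top face of the sheet, 4 mm above the table. It lies within a few mm of the circle that the foot travels. Axes as the sheet.
- ring_gauge: Steel ring gauge lying flat, 60 mm outside, 30 mm bore, 18 mm high; origin at the centre of its underside. Leave alone.
- sphere_stand: Reference sphere, 25 mm white ball on a stem and a round steel base of 52 mm, 65 mm high in all; origin at the centre of its underside. Leave alone.
- setup_block: Steel set-up block with holes, 75 x 50 x 25 mm; origin at the centre of its underside. Leave alone.
- pen_probe: Black pen-like measuring probe with a red collar and a thin stylus, lying down, 180 mm long along its x axis, 26 mm thick; origin on the table under it, 80 mm from its butt end. Leave alone.
- swing_arm_mid (a point): Point on the arm's centre line, half-way up its thickness, 100 mm from the clamp's axis. The arm is a level dark steel bar, 24 mm wide, 12 mm thick, straight from the axis to its rounded end 147 mm out; lever open, its underside is 22 mm and its top 34 mm above the table. Over the foot a nut and a stud end rise 12 mm above it.

How it is judged:
By the outcome, as a careful person would: the job done as asked, in the order asked, and still so for the second after the job is handed in, with the robot touching nothing.
It also fails if it takes over 58 s, if anything falls off the work surface, if the arm or the gripper's body presses on something with over 40 N, if the wrist force passes 120 N, or if a joint passes its speed limit or range.

### The arm

A 6-joint arm with a two-finger parallel gripper is mounted at the origin on the work surface. World frame = base frame: x ahead of the robot, y to its left, z up, the work surface at z = 0. Lengths are in m, angles in degrees, forces in N, time in s.
With the tool pointing down it reaches from about 0.35 to 0.875 m from the base axis. Payload 4.2 kg.
Tool frame: the origin (TCP) lies between the finger pads; the fingertips stand 25 mm ahead of it and the grasp point (between the pads) lies 6 mm ahead of it (r.tips_ahead is the distance from the TCP to the fingertips, in m); z points along the fingers, y is the direction in which the jaws open and shut (so a half turn about z gives the same grasp; the last joint's range is limited). The gripper opens to 87 mm and grips with 3 to 60 N. Pads are 19 mm wide; open, the fingers measure 117 mm over their backs; the gripper's body (75 mm by 190 mm) begins 51 mm behind the grasp point.
Start: joints at [-53.308, 22.042, 0.453, 0, -68.411, -14.817], TCP at [0.233, -0.58, 0.248] pointing down, gripper open.
Joint ranges: [-179.83, 179.83], [-69.29, 118.12], [-61.27, 80.66], [-181.25, 117.63], [-171.15, -9.14], [-177.46, 177.46]. Speed limits (degrees/s): [159.86, 159.86, 180, 180, 180, 180].

### API

Orientations are given as a 3x3 rotation matrix whose columns are the frame's x, y, z axes.
In Python, from station import r, vision, finish_job gives the robot as it stands.
- The arm moves only by the shell command python3 -m jog 'ROWS'. ROWS is a JSON object of lists of equal length, an entry for each row: "rot": the turn, a rotation vector about the world's x, y, z in degrees, a list of three; "delta_pos": the shift along the world's x, y, z in mm, a list of three; "grip": the opening in per cent of the stroke, from 0 (shut) to 100 (fully open). A call has 1 to 10 rows; each row shifts and turns the commanded pose from where the row before left it; what a row does not reach is not made up. A row lasts 1/12 s, in which the tool goes at most 41.7 mm and 7.16 degrees, less where a joint would pass 70% of its speed; a pose out of reach is approached as far as the arm can. A call with a gripper value outside its range is refused whole. The fingers move at their own pace and stop on an object; the grip force is fixed at half the most. Time passes only in rows, so rows that do not move let the fingers close. It gives the time, the measured TCP pose, the force and the opening at its end, in the units of the state.
- r.sense(): the state, without advancing time (a new reading comes with each control period).
- vision.capture(name): name is "scene" or "top" or "wrist"; returns a dict with "frame" (480x640x3 uint8, red, green, blue), "K" (3x3 intrinsics, pixels), "k1" (the pictures are not rectified: a ray, as slopes to the right and down, at radius r is drawn at 1 + k1 r^2 times it, then the intrinsics apply), "xyz" and "orientation" of the camera in the world. Camera axes: x right, y up, looking along -z (the intrinsics and any distortion apply to the point x, -y, -z); pixel columns grow to the right and rows downward; lengths in m; the calibration is good to about 2 mm. A picture is of the moment at which its call begins. There is no depth.
- finish_job(): hands the job in, once; it reports no verdict.
The state is a dict: "time_s": time; "joints": joint angles; "joint_velocities": joint speeds; "effort": joint torques, N m; "tcp_pos": TCP position; "ee_rot": TCP orientation; "wrist_force": force on the tool from outside, world axes, zero at the start; "moment": the same for the moment, N m; "gripper_width": opening from 0.0 (shut) to 1.0 (fully open).
Only numpy, scipy, OpenCV 4.12 (cv2) and the standard library are available. Lean on these libraries where they do the work, as an engineer would, in place of code of your own. Each camera call takes 0.05 s, during which the arm holds its last target. There are 200 camera calls.

## Working session

There is one attempt and no reset: what is moved stays moved. The work goes in short steps, Python scripts to look and compute and a shell command to move; the robot and the scene stay as the last step left them, time stands still between calls to the robot, and variables do not carry over. Pictures are saved under pics/ and viewed, about 8 in all and at most 12, crops included, and the job is handed in when it is done.

```bash
mkdir -p pics; ls; cat > h.py <<'E'
import numpy as np,cv2
from station import r,vision
def cap(n,f):
    c=vision.capture(n); cv2.imwrite('pics/'+f+'.png',c['frame'][:,:,::-1]); np.savez('pics/'+f+'.npz',**{k:np.array(c[k]) for k in ('frame','K','k1','xyz','orientation')}); return c
def load(f): return dict(np.load('pics/'+f+'.npz'))
def ray(c,u,v):
    K=np.array(c['K']);k1=float(c['k1'])
    d=cv2.undistortPoints(np.array([[[u,v]]],float),K,np.array([k1,0,0,0,0]))[0,0]
    return np.array(c['orientation'])@np.array([d[0],-d[1],-1])
def onz(c,u,v,z):
    d=ray(c,u,v);o=np.array(c['xyz']);return o+d*(z-o[2])/d[2]
def proj(c,p):
    q=np.array(c['orientation']).T@(np.array(p)-np.array(c['xyz']));a=np.array([q[0],-q[1]])/-q[2]
    a=a*(1+float(c['k1'])*(a@a));K=np.array(c['K']);return K[:2,:2]@a+K[:2,2]
E
python3 - <<'E'
from h import *
for n in('top','scene'):
    c=cap(n,n+'0');print(n,c['xyz'],c['K'],c['k1'])
print(r.sense())
E
```

```text
pics
top [ 0.3821079  -0.13964298  0.9733388 ] [[468.51959545   0.         320.51474764]
 [  0.         468.51959545 242.09784873]
 [  0.           0.           1.        ]] -0.1250880562981653
scene [ 1.23764916 -0.23722586  0.52871912] [[494.20764113   0.         322.55520835]
 [  0.         494.20764113 239.738325  ]
 [  0.           0.           1.        ]] -0.08642246764091345
{'time_s': 0.1, 'joints': array([-5.33071937e+01,  2.20837795e+01,  3.88417341e-01, -2.17546838e-02,
       -6.84121993e+01, -1.48154771e+01]), 'joint_velocities': array([ 0.12394815, -0.0727433 ,  0.27124288,  0.17888379,  0.10546264,
        0.11494866]), 'effort': array([-4.77187477e-04, -3.91689348e+01,  1.87936342e+01,  4.23192725e+00,
        1.34559110e-02, -7.59276963e-05]), 'tcp_pos': array([ 0.23269985, -0.57954304,  0.24661085]), 'ee_rot': array([[-9.28035876e-01, -3.72489878e-01, -8.38618960e-04],
       [-3.72490796e-01,  9.28034300e-01,  1.71625531e-03],
       [ 1.38979429e-04,  1.90512434e-03, -9.99998176e-01]]), 'wrist_force': array([0.09114305, 0.03289474, 0.15254631]), 'moment': array([-0.02263954, -0.00193354, -0.02964192]), 'gripper_width': 0.9960923772256336}
```

View pics/top0.png

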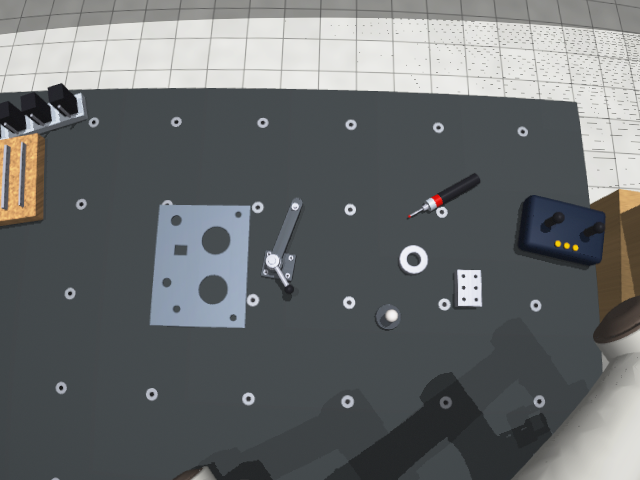

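View pics/scene0.png

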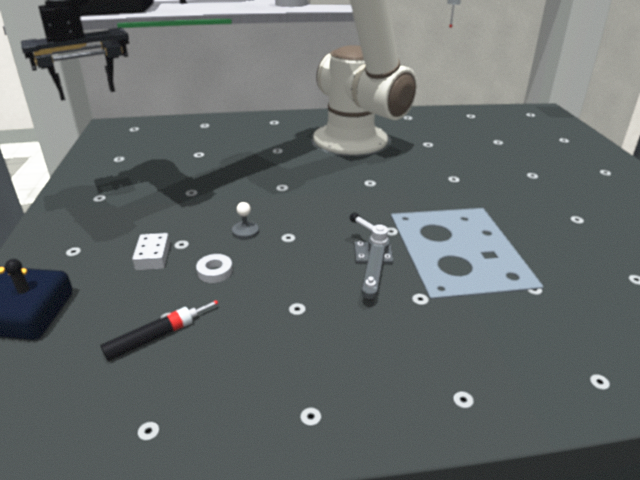

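The top view shows the sheet on the left with its large holes at about (216,240) and (213,290). The clamp hub is at (272,261), the arm end at (296,203) and the ball at (289,293). In the scene view the hub is at (380,231), the nut at (370,281) and the ball at (354,217).

```bash
python3 - <<'E'
from h import *
t=load('top0');s=load('scene0')
print('top R\n',t['orientation'].round(3))
def tri(a,b):
    A=[];y=[]
    o=[];D=[]
    for c,p in((t,a),(s,b)):
        d=ray(c,*p);d/=np.linalg.norm(d);P=np.eye(3)-np.outer(d,d);o.append(P@c['xyz']);D.append(P)
    x=np.linalg.solve(sum(D),sum(o));return x,[np.linalg.norm(D[i]@x-o[i]) for i in(0,1)]
for n,a,b in(('hubtop',(272,260),(380,230)),('nut',(295.5,205),(370,281)),('ball',(289,293),(354,217))): print(n,tri(a,b))
print('hub z.058',onz(t,272,260,.058),'nut .046',onz(t,295.5,205,.046),'ball .05',onz(t,289,293,.05))
# holes
g=cv2.cvtColor(t['frame'],cv2.COLOR_RGB2GRAY); H=[]
m=(g>105).astype(np.uint8);m[:, :140]=0;m[:,253:]=0;m[:195]=0;m[335:]=0
cs,h=cv2.findContours(m,cv2.RETR_CCOMP,cv2.CHAIN_APPROX_NONE)
for c_,hh in zip(cs,h[0]):
    a=cv2.contourArea(c_)
    if hh[3]>=0 and a>300:
        M=cv2.moments(c_);p=(M['m10']/M['m00'],M['m01']/M['m00']);w=onz(t,*p,.002);H.append(w);print('hole',a,p,w, 2*np.sqrt(a/np.pi))
    if hh[3]<0 and a>5000:
        q=cv2.approxPolyDP(c_,6,True)[:,0];P=np.array([onz(t,*p,.004) for p in q.astype(float)]);print(q.tolist(),P[:,:2].round(4).tolist(),np.linalg.norm(P-np.roll(P,1,0),axis=1))
print('bridge',np.mean(H,0),'sep',np.linalg.norm(H[0]-H[1]))
E
```

```text
top R
 [[ 0.024  0.979 -0.205]
 [-1.     0.025  0.   ]
 [ 0.005  0.204  0.979]]
hubtop (array([ 0.53529831, -0.0430537 ,  0.0562761 ]), [np.float64(0.0014350730711131822), np.float64(0.0014350730711131735)])
nut (array([ 0.65408085, -0.08482981,  0.04179801]), [np.float64(0.0015369495858675042), np.float64(0.0015369495858674853)])
ball (array([ 0.47168473, -0.07790249,  0.04617492]), [np.float64(0.0021143309427085425), np.float64(0.0021143309427085048)])
hub z.058 [ 0.53471697 -0.04465038  0.058     ] nut .046 [ 0.65254634 -0.08658528  0.046     ] ball .05 [ 0.47096652 -0.0802404   0.05      ]
[[165, 200], [150, 324], [244, 327], [245, 302], [252, 306], [250, 206]] [[0.67, 0.2019], [0.402, 0.2101], [0.403, 0.0126], [0.4542, 0.0131], [0.4464, -0.0018], [0.6603, 0.0138]] [0.18827967 0.26820041 0.19751555 0.051256   0.01686167 0.21440639]
hole 694.0 (212.51945244956772, 289.13904899135446) [0.47908475 0.08313859 0.002     ] 29.72588508432008
hole 646.0 (215.5201238390093, 239.9891640866873) [0.58404934 0.08385757 0.002     ] 28.679483013103898
bridge [0.53156704 0.08349808 0.002     ] sep 0.10496704636959743
```

```bash
python3 - <<'E'
from h import *
a=load('top0')['frame'][180:350,140:340,::-1];b=load('scene0')['frame'][190:310,310:450,::-1]
a=cv2.resize(a,(400*1,340),interpolation=cv2.INTER_CUBIC);b=cv2.resize(b,(396,340),interpolation=cv2.INTER_CUBIC)
cv2.imwrite('pics/crop0.png',np.hstack([a,b]))
E
```

```text
(no output)
```

View pics/crop0.png

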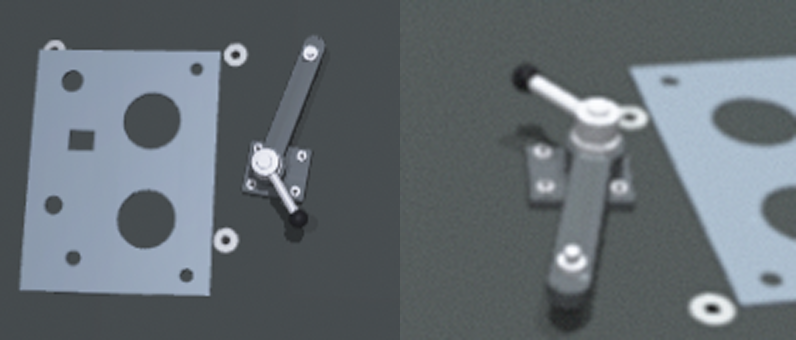

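The axis is at about (0.535,-0.044) and the nut at r=125 mm, at -19.6°. The bridge is at r=127.5 mm, at 91.4°. The ball is at (289,288.5), pointing towards 213°. These match the given sizes. I'll shut the gripper and approach on the clockwise side of the arm.

```bash
python3 -m jog '{"rot":[[0,0,-4.15],[0,0,-4.15],[0,0,-4.15],[0,0,-4.15],[0,0,-4.15],[0,0,-4.15],[0,0,-4.15],[0,0,-4.15],[0,0,-4.15],[0,0,-4.15]],"delta_pos":[[24,30,0],[24,30,0],[24,30,0],[24,30,0],[24,30,0],[24,30,0],[24,30,0],[24,30,0],[24,30,0],[24,30,0]],"grip":[0,0,0,0,0,0,0,0,0,0]}'
python3 -m jog '{"rot":[[0,0,0],[0,0,0],[0,0,0],[0,0,0],[0,0,0],[0,0,0],[0,0,0],[0,0,0],[0,0,0],[0,0,0]],"delta_pos":[[25,30,0],[25,30,0],[25,30,0],[25,30,0],[20,25,0],[9,16,-30],[0,0,-30],[0,0,-30],[0,0,0],[0,0,0]],"grip":[0,0,0,0,0,0,0,0,0,0]}'
python3 - <<'E'
from h import *
cap('wrist','w1');s=r.sense();print(s['tcp_pos'],s['ee_rot'].round(3),s['joints'].round(1))
t=load('top0');print('ball',onz(t,289,288.5,.05))
E
```

```text
time_s: 0.93
tcp_pos: [0.4735, -0.2781, 0.2473]
ee_rot: [[-0.941, 0.339, -0.001], [0.339, 0.941, 0.0], [0.001, 0.0, -1.0]]
wrist_force: [0.0, -1.3, -0.2]
gripper_width: 0.327
time_s: 1.77
tcp_pos: [0.601, -0.119, 0.1561]
ee_rot: [[-0.942, 0.335, -0.005], [0.335, 0.942, -0.001], [0.004, -0.002, -1.0]]
wrist_force: [1.1, -0.6, -0.1]
gripper_width: 0.006
[ 0.60238877 -0.11929601  0.15826417] [[-0.942  0.335  0.   ]
 [ 0.335  0.942 -0.001]
 [-0.001 -0.001 -1.   ]] [ 3.900e+00  2.520e+01 -8.200e+00  1.000e-01 -5.660e+01 -1.135e+02]
ball [ 0.4798654  -0.07992034  0.05      ]
```

View pics/w1.png

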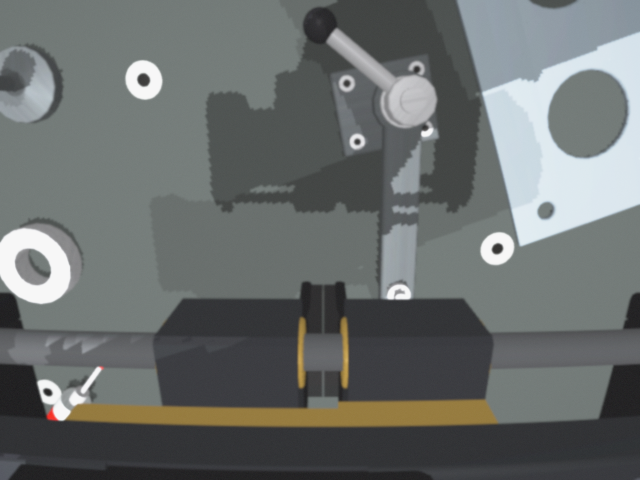

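The wrist view shows the hub at (409,101), the ball at (320,25) and the nut at (399,292). The shut fingers stand clear of the arm on its clockwise side. I'll cross-check those points, then descend.

```bash
python3 - <<'E'
from h import *
c=load('w1')
for n,u,v,z in(('hub',411,100,.058),('ball',320,25,.05),('nut',399,292,.046)):print(n,onz(c,u,v,z))
E
python3 -m jog '{"rot":[[0,0,0],[0,0,0],[0,0,0],[0,0,0],[0,0,0],[0,0,0]],"delta_pos":[[0,0,-30],[0,0,-30],[0,0,-30],[0,0,-25],[0,0,0],[0,0,0]],"grip":[0,0,0,0,0,0]}'
```

```text
hub [ 0.53453432 -0.04362483  0.058     ]
ball [ 0.48030676 -0.07720471  0.05      ]
nut [ 0.64685613 -0.08228856  0.046     ]
time_s: 2.32
tcp_pos: [0.6028, -0.1195, 0.0439]
ee_rot: [[-0.942, 0.336, 0.001], [0.336, 0.942, -0.001], [-0.001, -0.0, -1.0]]
wrist_force: [0.3, 0.2, 0.7]
gripper_width: 0.005
```

```bash
python3 - <<'E'
import numpy as np
p=np.radians(np.r_[-47.9,np.arange(-43,78,5)]);q=np.array([np.cos(p),np.sin(p)]).T*101.5
for a,d in zip(np.degrees(p[1:]),np.diff(np.round(q),axis=0)):print(round(a),d.astype(int).tolist(),end='; ')
E
```

```text
-43 [6, 6]; -38 [6, 7]; -33 [5, 7]; -28 [5, 7]; -23 [3, 8]; -18 [4, 9]; -13 [2, 8]; -8 [2, 9]; -3 [0, 9]; 2 [0, 9]; 7 [0, 8]; 12 [-2, 9]; 17 [-2, 9]; 22 [-3, 8]; 27 [-4, 8]; 32 [-4, 8]; 37 [-5, 7]; 42 [-6, 7]; 47 [-6, 6]; 52 [-7, 6]; 57 [-7, 5]; 62 [-7, 5]; 67 [-8, 3]; 72 [-9, 4]; 77 [-8, 2];
```

```bash
python3 -m jog '{"rot":[[0,0,0],[0,0,0],[0,0,3],[0,0,5],[0,0,5],[0,0,5],[0,0,5]],"delta_pos":[[6,6,0],[6,7,0],[5,7,0],[5,7,0],[3,8,0],[4,9,0],[2,8,0]],"grip":[0,0,0,0,0,0,0]}'
python3 -m jog '{"rot":[[0,0,5],[0,0,5],[0,0,5],[0,0,5],[0,0,5],[0,0,5],[0,0,5]],"delta_pos":[[2,9,0],[0,9,0],[0,9,0],[0,8,0],[-2,9,0],[-2,9,0],[-3,8,0]],"grip":[0,0,0,0,0,0,0]}'
python3 - <<'E'
from h import *
cap('wrist','w2');c=cap('top','top2')
cv2.imwrite('pics/crop2.png',np.hstack([load('w2')['frame'][:480,160:560,::-1],cv2.resize(c['frame'][140:356,140:320,::-1],(400,480))]))
s=r.sense();print(s['tcp_pos'],s['wrist_force'])
E
```

```text
time_s: 2.9
tcp_pos: [0.6351, -0.067, 0.0452]
ee_rot: [[-0.998, -0.064, 0.004], [-0.064, 0.998, -0.001], [-0.004, -0.001, -1.0]]
wrist_force: [0.1, -5.4, 1.0]
gripper_width: 0.004
time_s: 3.48
tcp_pos: [0.6308, -0.0055, 0.0455]
ee_rot: [[-0.781, -0.625, 0.006], [-0.625, 0.781, -0.0], [-0.005, -0.004, -1.0]]
wrist_force: [1.9, -5.0, 0.1]
gripper_width: 0.004
[ 0.63011146 -0.00455244  0.04519578] [0.94879832 0.58829009 0.28304162]
```

View pics/crop2.png

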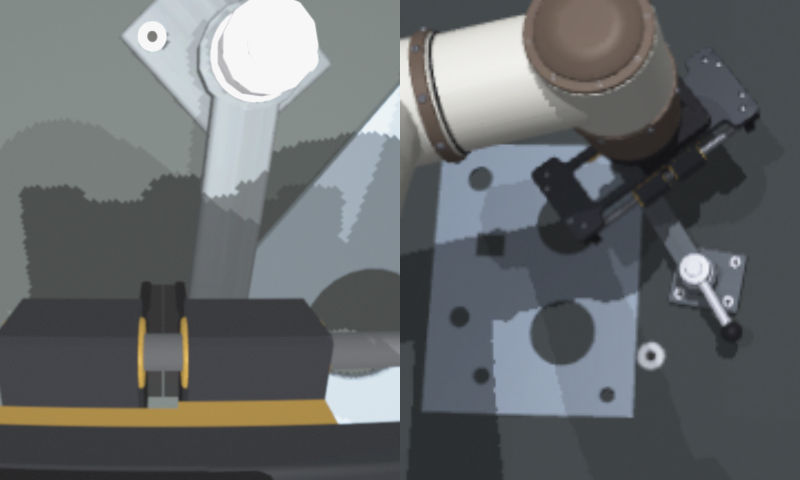

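The fingers hold against the arm's clockwise flank and the arm follows, now at about 35°. The sheet and lever have not moved. Continuing.

```bash
python3 -m jog '{"rot":[[0,0,5],[0,0,5],[0,0,5],[0,0,5],[0,0,5],[0,0,5],[0,0,5],[0,0,5],[0,0,0],[0,0,0]],"delta_pos":[[-4,8,0],[-4,8,0],[-5,7,0],[-6,7,0],[-6,6,0],[-7,6,0],[-7,5,0],[-7,5,0],[0,0,0],[0,0,0]],"grip":[0,0,0,0,0,0,0,0,0,0]}'
python3 - <<'E'
from h import *
cap('wrist','w3');c=cap('scene','s3')
cv2.imwrite('pics/crop3.png',np.hstack([load('w3')['frame'][:,160:560,::-1],cv2.resize(c['frame'][150:318,320:460,::-1],(400,480))]))
s=r.sense();print(s['tcp_pos'],s['wrist_force'])
E
```

```text
time_s: 4.42
tcp_pos: [0.5838, 0.047, 0.0443]
ee_rot: [[-0.204, -0.979, 0.004], [-0.979, 0.204, 0.002], [-0.002, -0.004, -1.0]]
wrist_force: [2.7, 1.2, 1.1]
gripper_width: 0.003
[0.58363156 0.04660867 0.0436802 ] [2.0826477  0.83060153 1.30644324]
```

View pics/crop3.png

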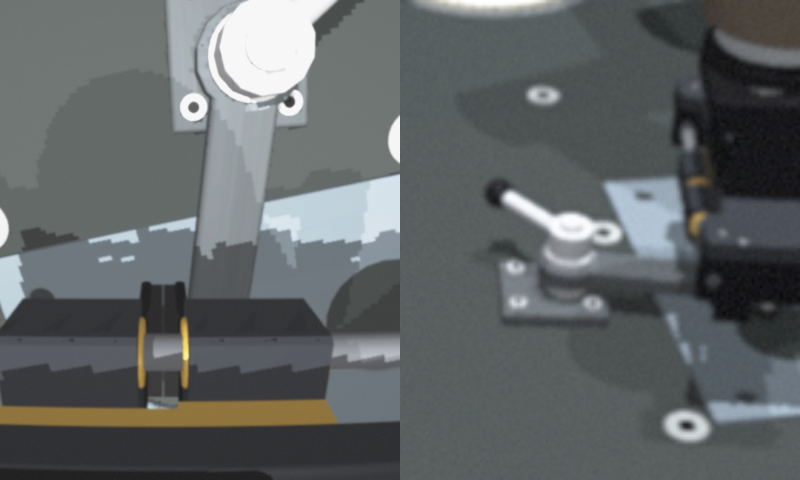

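The wrist view shows the arm's edges at about crop x 191 to 252 at row 290, which is 351 to 412 in the full picture. I'll compute the arm angle from those.

```bash
python3 - <<'E'
from h import *
c=load('w3');ax=np.array([.5346,-.044])
for v,a,b in((290,351,412),(200,359,422),(150,364,430)):
    A,B=onz(c,a,v,.034)[:2],onz(c,b,v,.034)[:2]
    m=(A+B)/2-ax;print(np.linalg.norm(A-B),m,np.hypot(*m),np.degrees(np.arctan2(m[1],m[0])))
s=r.sense();q=s['tcp_pos'][:2]-ax;print(np.hypot(*q),np.degrees(np.arctan2(q[1],q[0])))
E
```

```text
0.02367479646939952 [0.02467133 0.08249655] 0.08610665538259048 73.3502367243908
0.022911014090834292 [0.01565543 0.04827127] 0.05074650705125346 72.03098579532701
0.023277110673372528 [0.01050196 0.03109686] 0.03282233677109057 71.33927117545373
0.1030243891901804 61.58061107573734
```

```bash
python3 -m jog '{"rot":[[0,0,5],[0,0,5],[0,0,4],[0,0,0],[0,0,0],[0,0,0],[0,0,0],[0,0,0],[0,0,0],[0,0,0]],"delta_pos":[[-8,4,0],[-8,3,0],[-7,2,0],[0,0,0],[0,0,0],[10,-2,0],[30,-5,20],[20,-10,36],[0,0,40],[0,0,30]],"grip":[0,0,0,0,0,0,0,0,0,0]}'
python3 -m jog '{"rot":[[0,0,0],[0,0,0],[0,0,0],[0,0,0],[0,0,0]],"delta_pos":[[30,-20,20],[30,-20,10],[20,-30,0],[0,0,0],[0,0,0]],"grip":[0,0,0,0,0]}'
python3 - <<'E'
from h import *
cap('wrist','w4');c=cap('top','top4')
cv2.imwrite('pics/crop4.png',np.hstack([cv2.resize(load('w4')['frame'][:,:,::-1],(400,300)),cv2.resize(c['frame'][190:340,140:340,::-1],(400,300),interpolation=cv2.INTER_CUBIC)]))
s=r.sense();print(s['tcp_pos'],s['wrist_force'])
E
```

```text
time_s: 5.35
tcp_pos: [0.6194, 0.0367, 0.1693]
ee_rot: [[0.038, -0.999, -0.002], [-0.999, -0.038, -0.001], [0.001, 0.002, -1.0]]
wrist_force: [0.7, 0.3, 0.1]
gripper_width: 0.009
time_s: 5.77
tcp_pos: [0.698, -0.0342, 0.1954]
ee_rot: [[0.036, -0.999, -0.006], [-0.999, -0.036, -0.0], [-0.0, 0.006, -1.0]]
wrist_force: [-0.4, 0.3, 0.3]
gripper_width: 0.003
[ 0.69735305 -0.03225353  0.19610738] [-0.47547479 -0.18589459 -0.54223681]
```

View pics/crop4.png

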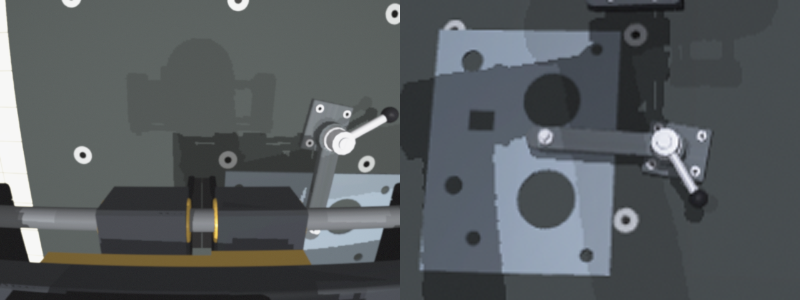

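The nut is at crop (544,136), which is about pixel (212,258) in the top view. The holes are where they were before.

```bash
python3 - <<'E'
from h import *
c=load('top4');g=c['frame'][245:275,200:225].min(2).astype(int)
m=(g>190);ys,xs=np.nonzero(m);u,v=xs.mean()+200,ys.mean()+245;print(u,v,m.sum())
t0=load('top0')['frame'][195:215,285:305].min(2);y,x=np.nonzero(t0>190);print('start nut',x.mean()+285,y.mean()+195,len(x))
ax=np.array([.5346,-.044])
for (U,V),z in(((212,258),.044),((u,v),.044),((x.mean()+285,y.mean()+195),.044)):
    p=onz(c,U,V,z)[:2];q=p-ax;print(p,np.hypot(*q),np.degrees(np.arctan2(q[1],q[0])))
b=np.array([.53157,.0835])-ax;print(np.hypot(*b),np.degrees(np.arctan2(b[1],b[0])))
gg=c['frame'][240:290,195:240];
E
```

```text
212.16666666666666 257.4166666666667 24
start nut 294.75 206.0 32
[0.53792405 0.07882327] 0.12286824025555929 88.44974394210377
[0.53912951 0.07856517] 0.12264884212063751 87.88354451173709
[ 0.65094863 -0.08500156] 0.12336179453486716 -19.41258834525349
0.12753599844749716 91.36136110568258
```

The arm is at about 88° and the bridge at 91.4°, so 6 to 7 mm remain. I'll go back to the flank, nudge that far, and measure again.

```bash
python3 -m jog '{"rot":[[0,0,0],[0,0,0],[0,0,0],[0,0,0],[0,0,3],[0,0,0],[0,0,0],[0,0,0],[0,0,0],[0,0,0]],"delta_pos":[[-30,22,0],[-30,22,0],[-30,22,0],[-22,16,-30],[0,0,-40],[0,0,-40],[0,0,-40],[0,0,-2],[0,0,0],[0,0,0]],"grip":[0,0,0,0,0,0,0,0,0,0]}'
```

```text
time_s: 6.7
tcp_pos: [0.5876, 0.0508, 0.0477]
ee_rot: [[0.095, -0.995, 0.002], [-0.995, -0.095, -0.0], [0.0, -0.002, -1.0]]
wrist_force: [0.1, -0.2, 0.5]
gripper_width: 0.001
```

```bash
python3 -m jog '{"rot":[[0,0,0],[0,0,0],[0,0,0],[0,0,0],[0,0,0],[0,0,0],[0,0,0],[0,0,0]],"delta_pos":[[-10,2,0],[-10,2,0],[-6,1,0],[-3,0,0],[-2,0,0],[-2,0,0],[0,0,0],[0,0,0]],"grip":[0,0,0,0,0,0,0,0]}'
python3 -m jog '{"rot":[[0,0,0],[0,0,0],[0,0,0],[0,0,0],[0,0,0],[0,0,0],[0,0,0],[0,0,0],[0,0,0],[0,0,0]],"delta_pos":[[10,-2,0],[30,-5,20],[20,-10,36],[0,0,40],[30,-20,40],[30,-20,20],[20,-30,0],[0,-20,0],[0,0,0],[0,0,0]],"grip":[0,0,0,0,0,0,0,0,0,0]}'
python3 - <<'E'
from h import *
c=cap('top','top5');g=c['frame'][245:275,200:225].min(2);m=g>190;ys,xs=np.nonzero(m);u,v=xs.mean()+200,ys.mean()+245;p=onz(c,u,v,.044);ax=np.array([.5346,-.044]);q=p[:2]-ax
print(u,v,m.sum(),p,np.hypot(*q),np.degrees(np.arctan2(q[1],q[0])))
s=cap('scene','s5')
a=cv2.resize(c['frame'][225:305,190:290,::-1],(400,320),interpolation=cv2.INTER_CUBIC)
b=cv2.resize(s['frame'][190:310,350:500,::-1],(400,320),interpolation=cv2.INTER_CUBIC)
cv2.imwrite('pics/crop5.png',np.hstack([a,b]));print(r.sense()['tcp_pos'])
E
```

```text
time_s: 7.37
tcp_pos: [0.5563, 0.0562, 0.0475]
ee_rot: [[0.095, -0.996, 0.006], [-0.996, -0.095, 0.002], [-0.001, -0.006, -1.0]]
wrist_force: [5.0, 1.3, 4.9]
gripper_width: 0.004
time_s: 8.2
tcp_pos: [0.6848, -0.0489, 0.1899]
ee_rot: [[0.091, -0.996, -0.007], [-0.996, -0.091, -0.0], [-0.001, 0.007, -1.0]]
wrist_force: [-0.2, -0.1, -0.7]
gripper_width: 0.005
211.5909090909091 259.77272727272725 22 [0.53426939 0.07940808 0.044     ] 0.12340852036521606 90.15349284123657
[ 0.68518725 -0.0471123   0.19077374]
```

View pics/crop5.png

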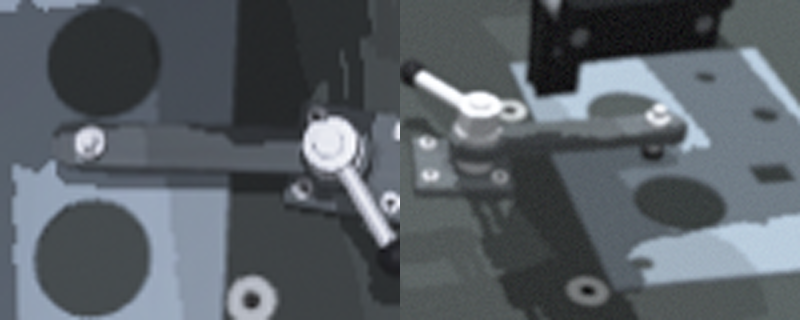

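The foot stands between the holes; the nut is at pixel (212.3,260.2). As a cross-check in the scene view, the foot is at about (445.6,247.5) and the holes at (436,230) and (455,265.7).

```bash
python3 - <<'E'
from h import *
s=load('s5');t=load('top5')
for z,p in((.010,(445.6,246.8)),(.003,(436,230)),(.003,(455,265.7)),(.046,(397+350+0-250+0*1,0)) ):
    if p[1]: print('scene',onz(s,*p,z))
print('nut scene',onz(s,(658-400)/2.667+350,115/2.667+190,.044),'hub',onz(s,(480-400)/2.667+350,102/2.667+190,.058))
print('nut top',onz(t,212.4,260.4,.044),'hub',onz(t,(330/4+190),(143/4+225),.058))
print('holes top',onz(t,103/4+190,61/4+225,.003),onz(t,92/4+190,259/4+225,.003))
E
```

```text
scene [0.53503692 0.08563014 0.01      ]
scene [0.46821833 0.09000764 0.003     ]
scene [0.58355956 0.08753716 0.003     ]
nut scene [0.54023605 0.08063479 0.044     ] hub [ 0.53234787 -0.04105229  0.058     ]
nut top [0.53303045 0.07766328 0.044     ] hub [ 0.53323722 -0.04570927  0.058     ]
holes top [0.58328683 0.08309273 0.003     ] [0.47773933 0.08181162 0.003     ]
```

Top view again has the foot about 2 mm short of the middle. One small nudge, to TCP x ≈ 0.554 (previously 0.5563).

```bash
python3 -m jog '{"rot":[[0,0,0],[0,0,0],[0,0,0],[0,0,0],[0,0,0],[0,0,0],[0,0,0],[0,0,0],[0,0,0],[0,0,0]],"delta_pos":[[-26,26,0],[-26,26,0],[-26,26,0],[-20,20,-20],[0,0,-40],[0,0,-40],[0,0,-40],[0,0,-4],[0,0,0],[0,0,0]],"grip":[0,0,0,0,0,0,0,0,0,0]}'
python3 -m jog '{"rot":[[0,0,0],[0,0,0],[0,0,0],[0,0,0],[0,0,0],[0,0,0],[0,0,0]],"delta_pos":[[-10,2,0],[-10,2,0],[-6,1,0],[-3,0,0],[-2,0,0],[0,0,0],[0,0,0]],"grip":[0,0,0,0,0,0,0]}'
```

```text
time_s: 9.13
tcp_pos: [0.5895, 0.0516, 0.0497]
ee_rot: [[0.095, -0.995, 0.002], [-0.995, -0.095, -0.0], [0.0, -0.002, -1.0]]
wrist_force: [-0.0, -0.8, 0.8]
gripper_width: 0.007
time_s: 9.72
tcp_pos: [0.5581, 0.056, 0.049]
ee_rot: [[0.094, -0.996, 0.001], [-0.996, -0.094, 0.0], [-0.0, -0.002, -1.0]]
wrist_force: [1.0, 0.0, 0.2]
gripper_width: 0.002
```

```bash
python3 -m jog '{"rot":[[0,0,0],[0,0,0],[0,0,0],[0,0,0],[0,0,0],[0,0,0],[0,0,7],[0,0,7],[0,0,7],[0,0,7]],"delta_pos":[[-3,0,0],[-1,0,0],[0,0,0],[0,0,0],[10,-2,0],[30,-5,20],[20,-30,36],[0,-30,25],[0,-30,20],[0,-30,0]],"grip":[0,0,0,0,0,0,0,0,0,0]}'
python3 -m jog '{"rot":[[0,0,7],[0,0,7],[0,0,7],[0,0,7],[0,0,7],[0,0,7],[0,0,7],[0,0,7],[0,0,7],[0,0,7]],"delta_pos":[[-10,-30,0],[-10,-20,0],[-10,-10,0],[-10,0,0],[-10,0,0],[0,0,0],[0,0,0],[0,0,0],[0,0,0],[0,0,0]],"grip":[0,0,0,0,0,0,0,0,0,0]}'
python3 - <<'E'
from h import *
c=cap('top','top6');g=c['frame'][245:275,200:225].min(2);m=g>190;ys,xs=np.nonzero(m);u,v=xs.mean()+200,ys.mean()+245;p=onz(c,u,v,.044);ax=np.array([.5346,-.044]);q=p[:2]-ax
print(u,v,m.sum(),p,np.hypot(*q),np.degrees(np.arctan2(q[1],q[0])))
s=r.sense();print(s['tcp_pos'],np.degrees(np.arctan2(s['ee_rot'][1,1],s['ee_rot'][0,1])),s['joints'].round())
a=cv2.resize(c['frame'][215:315,190:310,::-1],(480,400),interpolation=cv2.INTER_CUBIC);cv2.imwrite('pics/crop6.png',a)
E
```

```text
time_s: 10.55
tcp_pos: [0.6117, -0.067, 0.1469]
ee_rot: [[0.556, -0.831, 0.005], [-0.831, -0.556, 0.0], [0.003, -0.004, -1.0]]
wrist_force: [0.8, 0.2, 1.0]
gripper_width: 0.003
time_s: 11.38
tcp_pos: [0.5585, -0.1258, 0.1418]
ee_rot: [[0.972, 0.237, -0.005], [0.237, -0.972, 0.0], [-0.004, -0.002, -1.0]]
wrist_force: [-0.1, -0.2, -0.5]
gripper_width: 0.006
211.65217391304347 260.0869565217391 23 [0.53362954 0.07923794 0.044     ] 0.12324175676334116 90.4511791707085
[ 0.55852572 -0.12579483  0.14180539] -76.08712010241878 [  3.  23. -15.  -0. -52. 100.]
```

View pics/crop6.png

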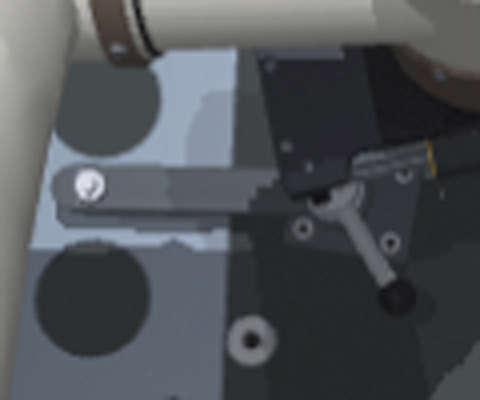

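The nut is now at pixel (212.5,261), about 1 to 1.5 mm from the middle of the bridge and within measurement noise. Now the lever: I'll come down on its counter-clockwise side.

```bash
python3 -m jog '{"rot":[[0,0,7],[0,0,6],[0,0,6],[0,0,0],[0,0,0],[0,0,0],[0,0,0],[0,0,0]],"delta_pos":[[-15,21,0],[-14,21,0],[0,0,0],[0,0,-25],[0,0,-25],[0,0,-27],[0,0,0],[0,0,0]],"grip":[0,0,0,0,0,0,0,0]}'
python3 - <<'E'
from h import *
s=r.sense();q=s['tcp_pos']-[.5346,-.044,0];R=np.hypot(q[0],q[1])*1000;a=np.degrees(np.arctan2(q[1],q[0]))%360;print(s['tcp_pos'],R,a,s['wrist_force'])
p=np.radians(np.r_[a,np.arange(250,109,-7)]);P=np.array([np.cos(p),np.sin(p)]).T*np.r_[R,[41]*(len(p)-1)][:,None]
for b,d in zip(np.degrees(p[1:]),np.diff(np.round(P),axis=0)):print(round(b),d.astype(int).tolist(),end='; ')
E
```

```text
time_s: 12.1
tcp_pos: [0.5294, -0.084, 0.0645]
ee_rot: [[0.845, 0.534, -0.005], [0.534, -0.845, -0.001], [-0.005, -0.002, -1.0]]
wrist_force: [0.5, 0.0, -0.0]
gripper_width: 0.008
[ 0.5294432  -0.08397711  0.064485  ] 40.308332352312874 262.6497918934667 [ 0.534207    0.04795304 -0.00262429]
250 [-9, 1]; 243 [-5, 2]; 236 [-4, 3]; 229 [-4, 3]; 222 [-3, 4]; 215 [-4, 3]; 208 [-2, 5]; 201 [-2, 4]; 194 [-2, 5]; 187 [-1, 5]; 180 [0, 5]; 173 [0, 5]; 166 [1, 5]; 159 [2, 5]; 152 [2, 4]; 145 [2, 5]; 138 [4, 3]; 131 [3, 4]; 124 [4, 3]; 117 [4, 3]; 110 [5, 2];
```

```bash
python3 -m jog '{"rot":[[0,0,0],[0,0,0],[0,0,0],[0,0,-7],[0,0,-7],[0,0,-7],[0,0,-7],[0,0,-7],[0,0,-7]],"delta_pos":[[-9,1,0],[-5,2,0],[-4,3,0],[-4,3,0],[-3,4,0],[-4,3,0],[-2,5,0],[-2,4,0],[-2,5,0]],"grip":[0,0,0,0,0,0,0,0,0]}'
python3 -m jog '{"rot":[[0,0,-7],[0,0,-7],[0,0,-7],[0,0,-7],[0,0,-7],[0,0,-7],[0,0,-7]],"delta_pos":[[-1,5,-1],[0,5,0],[0,5,-1],[1,5,0],[2,5,-1],[2,4,0],[2,5,-1]],"grip":[0,0,0,0,0,0,0]}'
python3 - <<'E'
from h import *
s=r.sense();q=s['tcp_pos']-[.5346,-.044,0];print(np.hypot(q[0],q[1]),np.degrees(np.arctan2(q[1],q[0]))%360,s['wrist_force'])
cap('scene','s7');c=load('s7');cv2.imwrite('pics/crop7.png',cv2.resize(c['frame'][180:300,330:490,::-1],(640,480),interpolation=cv2.INTER_CUBIC))
E
```

```text
time_s: 12.85
tcp_pos: [0.495, -0.0543, 0.0664]
ee_rot: [[0.985, -0.173, 0.0], [-0.173, -0.985, -0.001], [0.0, 0.001, -1.0]]
wrist_force: [1.8, -5.9, -4.9]
gripper_width: 0.005
time_s: 13.43
tcp_pos: [0.4994, -0.0206, 0.0628]
ee_rot: [[0.515, -0.857, -0.004], [-0.857, -0.515, -0.002], [-0.001, 0.004, -1.0]]
wrist_force: [-2.9, -5.5, 3.9]
gripper_width: 0.009
0.04224322541069645 146.4348061845281 [-2.89730831 -5.46671351  3.93066606]
```

View pics/crop7.png

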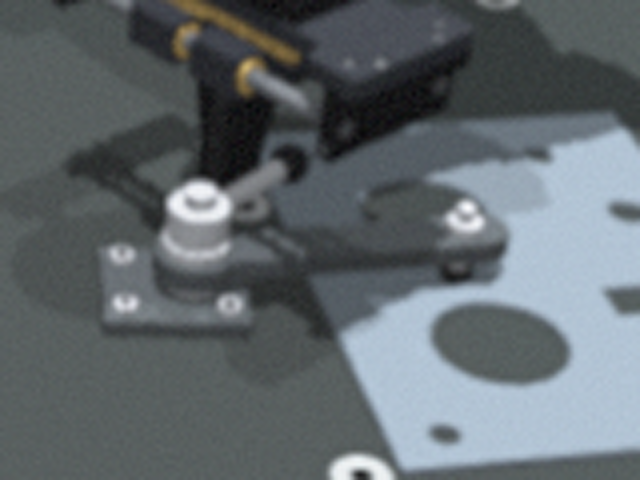

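The lever follows, and its ball is at crop (292,160). I'll keep going towards the stop and watch the force.

```bash
python3 -m jog '{"rot":[[0,0,-7],[0,0,-7],[0,0,0],[0,0,0]],"delta_pos":[[4,3,0],[3,4,-1],[0,0,0],[0,0,0]],"grip":[0,0,0,0]}'
python3 -m jog '{"rot":[[0,0,-4],[0,0,-4],[0,0,0]],"delta_pos":[[2,2,0],[2,1,0],[0,0,0]],"grip":[0,0,0]}'
```

```text
time_s: 13.82
tcp_pos: [0.507, -0.013, 0.0612]
ee_rot: [[0.302, -0.953, -0.003], [-0.953, -0.302, -0.0], [-0.0, 0.003, -1.0]]
wrist_force: [-4.5, -0.0, 3.7]
gripper_width: 0.006
time_s: 14.07
tcp_pos: [0.5071, -0.0114, 0.0603]
ee_rot: [[0.163, -0.987, -0.012], [-0.987, -0.163, -0.003], [0.001, 0.013, -1.0]]
wrist_force: [-10.8, -3.6, 6.7]
gripper_width: 0.008
```

```bash
python3 -m jog '{"rot":[[0,0,0],[0,0,0],[0,0,0],[0,0,0]],"delta_pos":[[2,1,0],[2,1,0],[0,0,0],[0,0,0]],"grip":[0,0,0,0]}'
```

```text
time_s: 14.4
tcp_pos: [0.5078, -0.011, 0.0599]
ee_rot: [[0.164, -0.986, -0.02], [-0.986, -0.164, -0.005], [0.002, 0.02, -1.0]]
wrist_force: [-16.2, -6.5, 12.4]
gripper_width: 0.006
```

It stalled at 17 N along the bar's normal, three times what turning it needs, so the lever is at its stop. Backing off and checking.

```bash
python3 -m jog '{"rot":[[0,0,0],[0,0,0],[0,0,0],[0,0,0],[0,0,0],[0,0,0],[0,0,0],[0,0,0],[0,0,0],[0,0,0]],"delta_pos":[[-10,-3,0],[-12,-4,0],[0,0,30],[0,0,40],[0,0,40],[-20,-30,20],[-20,-35,0],[-20,-35,0],[0,-40,0],[0,-40,0]],"grip":[0,0,0,0,0,0,0,0,0,0]}'
python3 -m jog '{"rot":[[0,0,0],[0,0,0],[0,0,0],[0,0,0],[0,0,0]],"delta_pos":[[0,-40,0],[0,-40,0],[0,-30,0],[0,0,0],[0,0,0]],"grip":[0,0,0,0,0]}'
python3 - <<'E'
from h import *
c=cap('top','top8');s=cap('scene','s8')
g=c['frame'][245:275,200:225].min(2);m=g>190;ys,xs=np.nonzero(m);p=onz(c,xs.mean()+200,ys.mean()+245,.040);print(p,m.sum(),r.sense()['wrist_force'],r.sense()['tcp_pos'])
a=cv2.resize(c['frame'][215:315,190:310,::-1],(400,333),interpolation=cv2.INTER_CUBIC)
b=cv2.resize(s['frame'][190:300,350:482,::-1],(400,333),interpolation=cv2.INTER_CUBIC)
cv2.imwrite('pics/crop8.png',np.hstack([a,b]))
E
```

```text
time_s: 15.23
tcp_pos: [0.435, -0.1959, 0.1925]
ee_rot: [[0.168, -0.986, 0.007], [-0.986, -0.168, -0.001], [0.002, -0.006, -1.0]]
wrist_force: [1.0, 0.4, -0.3]
gripper_width: 0.009
time_s: 15.65
tcp_pos: [0.4353, -0.3062, 0.191]
ee_rot: [[0.162, -0.987, 0.003], [-0.987, -0.162, -0.001], [0.001, -0.003, -1.0]]
wrist_force: [1.4, 1.0, 0.1]
gripper_width: 0.005
[0.53413107 0.07968212 0.04      ] 18 [-0.07722851  0.81997878  0.40887388] [ 0.4350801  -0.304384    0.19103978]
```

View pics/crop8.png

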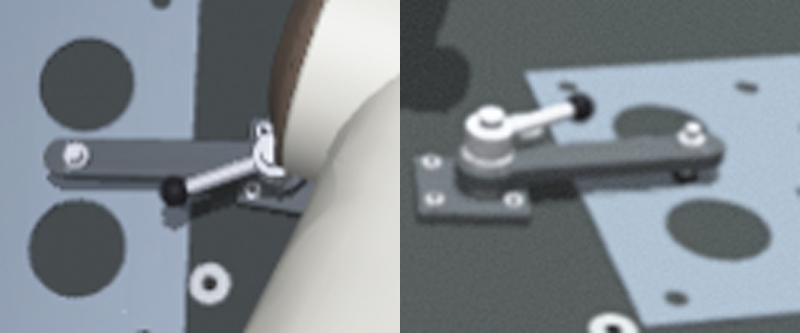

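```bash
python3 - <<'E'
from h import *
c=load('top8');ax=np.array([.5346,-.044])
b=onz(c,242.2,272.3,.045);b0=onz(load('top0'),289,288.5,.05)
for p in(b0,b):q=p[:2]-ax;print(p,np.hypot(*q),np.degrees(np.arctan2(q[1],q[0]))%360)
n=onz(c,76/3.333+190,154/3.333+215,.041);h=[onz(c,x/3.333+190,y/3.333+215,.003) for x,y in((86,84),(77,248))];print(n,np.mean(h,0))
from station import finish_job
print(finish_job())
E
```

```text
[ 0.4798654  -0.07992034  0.05      ] 0.06546867077885114 213.2754458290856
[0.51034956 0.01546754 0.045     ] 0.06422205381071429 112.18528866065226
[0.531889   0.07742533 0.041     ] [0.53092719 0.08231458 0.003     ]
the job is handed in; nothing more can be done
None
```

The clamp is set and I handed the job in at about 16 s of the 58 s allowed. No verdict is reported back. With shut fingers I pushed the arm round to about 90.5–91°. I then pushed the lever clockwise about 101°, from 213° to 112°, until it stalled.

**Foot position:** my last top view puts the foot's nut about 1 mm from the middle of the bridge along the line between the holes. A brightness-based reading of the same picture gave about 2–3 mm. Across the bridge it reads 2–5 mm off, near what the circle the foot travels allows.

**Lever at its stop:** it held against a push of about 17 N, where turning it needs about 5.5 N. The measured travel of 1.76 rad puts the starting angle at 0.34 rad, just inside the stated 0 to 0.35.

**Checks that were weak or disagreed:**
- One scene-view check of the holes was too coarse to use: it put them 115 mm apart instead of 105 mm. I relied on the top view instead.
- I did not measure the foot's pressing force. I only inferred it from the lever being home.

The sheet showed no shift in the top views. I did not check the ring gauge, sphere stand, block or probe again after the start. The robot stands clear of everything.

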